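# Pin the tip-up tote to its bench bracket and tip the nuts into its corner

### The job

Push the headed hinge pin fully home through the bracket and the tote's lug while the tote still lies flat on the bench. Then raise the handle end so that the tote tips about the pin, by roughly 40 degrees, until all four loose nuts have slid into the corner at the hinge, and finish while still holding the tote tipped like that. Leave the other things on the bench where they are.

Things in the scene. Friction and masses are not known exactly. Their poses are not given: they have to be found in the camera images.
- hinge (a point): Centre of the hinge in the fixed dark steel bench bracket, 45 mm above the bench. The bracket is a fork: two upright ears, 8 mm thick, 32 mm wide, 70 mm tall, their inner faces 16 mm and outer faces 24 mm either side of this point, on a 110 x 50 x 6 mm foot. Its x axis is the hinge axis, horizontal, and the direction in which the pin is pushed home (roughly away from the robot); its y axis points from the hinge to the tote; z up
- pin (a joint): Steel headed pin, shank 10 mm across and 54 mm long, sliding stiffly (about 4 N) along the bracket's x axis. 0 = withdrawn, grows as it is pushed in; 0.050 m = fully home, head against the outer face of the ear. It starts withdrawn, tip just inside the first ear, and cannot be drawn out further than 0
- pin_head (a point): Centre of the outer face of the pin's head, a disc 28 mm across and 10 mm thick with its face upright, looking along the bracket's -x; 45 mm above the bench. When home this face is 34 mm from the hinge centre on the bracket's -x side
- tote: Loose grey plastic square open tote, 130 x 130 mm outside, 45 mm high, walls and floor 4 mm, 0.35 kg. Origin under its centre, on the bench; its x and y axes run along its diagonals (corners 92 mm from the origin), z up. It starts flat on the bench, its axes parallel to the bracket's, its lug lined up between the bracket's ears, so that its -y corner is the one at the hinge and its +y corner the one with the handle
- tote_lug (a point): Centre of the hole of the tote's lug (hole 15 mm across along the tote's x, lug 24 mm wide and 28 x 28 mm), 122 mm from the tote's origin towards its -y, 45 mm above its underside; at the start it coincides with the hinge centre. The pin fits in it with about 2.5 mm play all round
- tote_handle (a point): Centre of the tote's handle: a straight round steel bar, 12 mm thick, 92 mm long, lying along the tote's x, carried by two sloping struts 40 mm either side of this point. It lies 115 mm from the tote's origin towards its +y and 90 mm above the tote's underside (237 mm along y and 45 mm up from the hinge centre), clear of the rim. As a round bar it can turn in the fingers while the tote tips
- tote_corner (a point): Inner corner of the tote floor at the hinge, 86 mm from the tote's origin towards -y, 4 mm above its underside
- screwdriver: Bystander: screwdriver lying on the bench roughly across the robot's view, about 200 mm long; origin under its middle
- tape_roll: Bystander: empty cardboard roll core lying flat, 90 mm across, 25 mm high; origin under its centre
- glue_bottle: Bystander: white bottle standing, 56 mm across, 120 mm high; origin under its centre
- offcut: Bystander: wooden offcut 140 x 50 x 20 mm lying flat; origin under its centre
- nut0_center (a point): Centre of loose steel hexagon nut 1 of 4, 22 mm over its points, 10 mm high, 18 g, lying in the tote; it slides easily on the smooth floor (friction about 0.2)
- nut1_center (a point): Centre of loose steel hexagon nut 2 of 4, 22 mm over its points, 10 mm high, 18 g, lying in the tote; it slides easily on the smooth floor (friction about 0.2)
- nut2_center (a point): Centre of loose steel hexagon nut 3 of 4, 22 mm over its points, 10 mm high, 18 g, lying in the tote; it slides easily on the smooth floor (friction about 0.2)
- nut3_center (a point): Centre of loose steel hexagon nut 4 of 4, 22 mm over its points, 10 mm high, 18 g, lying in the tote; it slides easily on the smooth floor (friction about 0.2)
Not all that is in view belongs to the job. Leave any green look-alike of the part that bears hinge alone.

How it is judged:
By the outcome, as a careful person would: the job done as asked, in the order asked, and still so for the second after the job is handed in, while the arm keeps its last pose, push and grip.
It also fails if it takes over 54 s, if anything falls off the work surface, if the arm or the gripper's body presses on something with over 40 N, if the wrist force passes 120 N, or if a joint passes its speed limit or range.

### The arm

A 6-joint arm with a two-finger parallel gripper is mounted at the origin on the work surface. World frame = base frame: x ahead of the robot, y to its left, z up, the work surface at z = 0. Lengths are in m, angles in rad, forces in N, time in s.
With the tool pointing down it reaches from about 0.425 to 0.95 m from the base axis. Payload 14.7 kg.
Tool frame: the origin (TCP) lies midway between the tips of the shut fingers; the grasp point (between the pads) lies pinch_z behind it (pinch_z is the distance from the TCP to the grasp point, in m); z points along the fingers, y is the direction in which the jaws open and shut (so a half turn about z gives the same grasp; the last joint's range is limited). The gripper opens to 85 mm and grips with 20 to 120 N. Pads are 22 mm wide; open, the fingers measure 114 mm over their backs; the gripper's body (76 mm by 85 mm) begins 54 mm behind the grasp point. The pads swing forward as they close: fully open they stand 13 mm farther back than shut.
Start: joints at [1.079, 0.48, 1.596, -0, 1.065, -0.047], TCP at [0.28, 0.587, 0.231] pointing down, gripper open.
Joint ranges: [-2.75, 2.75], [-0.82, 2.05], [0.23, 2.67], [-1.56, 4.7], [0.09, 2.69], [-2.92, 2.92]. Speed limits (rad/s): [1.89, 1.89, 2.39, 3.01, 3.01, 3.01].

### API

Orientations are given as a unit quaternion [w, x, y, z].
In Python, from plant import reach, movel, move_j, release, clamp, dwell, solve_ik, capture, IKError, job_done, get_t, get_qpos, get_qd, get_effort, get_tcp_pos, get_ee_rot, get_force, get_wrist_torque, get_grip_width, pinch_z gives the robot as it stands. The module is installed in compiled form; this text tells all that it offers. Calls block until the motion is done:
- reach(position, orientation): joint-space move of the TCP to a pose.
- movel(position, rate=0.15, attitude=None, until_force=None): straight line of the TCP; attitude=None keeps the orientation; rate is the mean speed in m/s. With until_force (N) it stops when the force on the tool has changed by that much, and returns True; else False.
- move_j(angles): joint-space move.
- release() and clamp(squeeze=None): open the fingers fully, or close them until they stop; squeeze is the grip in N (None keeps the last).
- dwell(seconds).
- solve_ik(position, orientation): joint angles nearest the present ones, or None.
- capture(name): name is "scene" or "side" or "wrist"; returns a dict with "frame" (400x640x3 uint8, blue, green, red), "mtx" (3x3 intrinsics, pixels), "k1" (the pictures are not rectified: a ray, as slopes to the right and down, at radius r is drawn at 1 + k1 r^2 times it, then the intrinsics apply), "cam_to_world" (4x4, takes a point from camera to world coordinates); the wrist camera has in their place "hand_eye" (4x4, takes a point from camera to tool coordinates, whose origin is the TCP and whose axes are the flange's). Camera axes: x right, y up, looking along -z (the intrinsics and any distortion apply to the point x, -y, -z); pixel columns grow to the right and rows downward; lengths in m; the calibration is good to about 2 mm. A picture is of the moment at which its call begins: read the wrist's pose just before it. There is no depth.
A pose or a line that the arm cannot do raises IKError and nothing moves.
- job_done(): hands the job in, once; it reports no verdict.
Readings, each from a call of its own:
- get_t(): time.
- get_qpos(): joint angles.
- get_qd(): joint speeds.
- get_effort(): joint torques, N m.
- get_tcp_pos(): TCP position.
- get_ee_rot(): TCP orientation.
- get_force(): force on the tool from outside, world axes, zero at the start.
- get_wrist_torque(): the same for the moment, N m.
- get_grip_width(): opening from 0.0 (shut) to 1.0 (fully open).
Only numpy, scipy, OpenCV 4.12 (cv2) and the standard library are available. Lean on these libraries where they do the work, as an engineer would, in place of code of your own. Each camera call takes 0.05 s, during which the arm holds its last target.

## Working session

There is one attempt and no reset: what is moved stays moved. The work goes in short steps, each a Python script; the robot and the scene stay as the last script left them, time stands still between calls to the robot, and variables do not carry over. Pictures are saved under pics/ and viewed, and the job is handed in when it is done.

```bash
mkdir -p pics; ls
cat > h.py <<'E'
import numpy as np, cv2, json
from plant import *
def snap(n,fn):
    p=np.array(get_tcp_pos()); q=np.array(get_ee_rot())
    d=capture(n); cv2.imwrite('pics/'+fn+'.png',d['frame'])
    np.savez('pics/'+fn+'.npz',p=p,q=q,**{k:np.array(v) for k,v in d.items()})
    return d
E
python3 - <<'E'
from h import *
for n in ['scene','side','wrist']:
    d=snap(n,n+'0'); print(n,{k:np.round(v,4).tolist() for k,v in d.items() if k!='frame'})
print(get_t(),pinch_z if not callable(pinch_z) else pinch_z(),get_tcp_pos(),get_ee_rot(),get_force(),get_grip_width())
E
```

```text
pics
scene {'mtx': [[463.9416, 0.0, 324.8426], [0.0, 463.9416, 200.8036], [0.0, 0.0, 1.0]], 'k1': -0.0665, 'cam_to_world': [[0.6899, -0.3891, 0.6104, 1.3238], [0.7238, 0.3853, -0.5724, -0.6884], [-0.0124, 0.8367, 0.5475, 0.7548], [0.0, 0.0, 0.0, 1.0]]}
side {'mtx': [[484.6304, 0.0, 327.1419], [0.0, 484.6304, 200.1363], [0.0, 0.0, 1.0]], 'k1': -0.1369, 'cam_to_world': [[0.7008, 0.4349, -0.5654, -0.2733], [-0.7133, 0.436, -0.5487, -0.8239], [0.0079, 0.7879, 0.6158, 1.0206], [0.0, 0.0, 0.0, 1.0]]}
wrist {'mtx': [[276.5082, 0.0, 319.0231], [0.0, 276.5082, 198.5349], [0.0, 0.0, 1.0]], 'k1': -0.0353, 'hand_eye': [[0.0001, 0.954, 0.2997, 0.0782], [1.0, -0.0001, 0.0001, -0.0003], [0.0002, 0.2997, -0.954, -0.1429], [0.0, 0.0, 0.0, 1.0]]}
0.15 0.0187 [0.27950066 0.58647543 0.23080271] [-1.25063305e-04  2.20566753e-01  9.75371767e-01 -4.55871682e-04] [ 0.18519768 -0.60802242 -0.24210779] 0.9985353428314444
```

View pics/scene0.png

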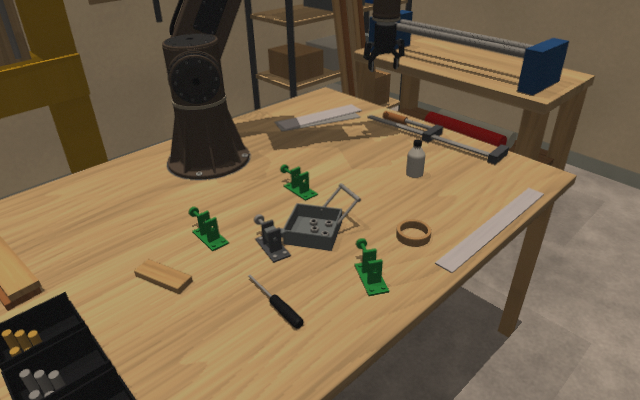

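View pics/side0.png

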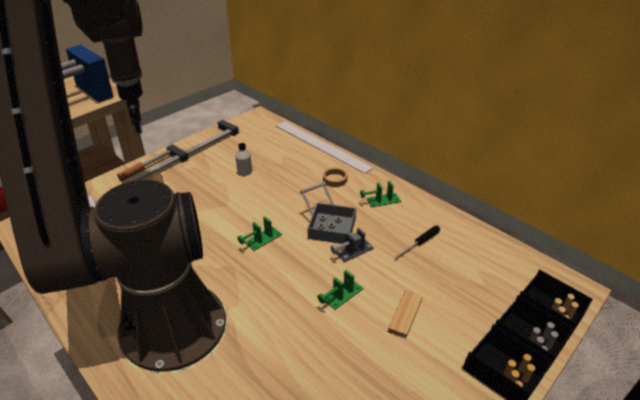

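View pics/wrist0.png

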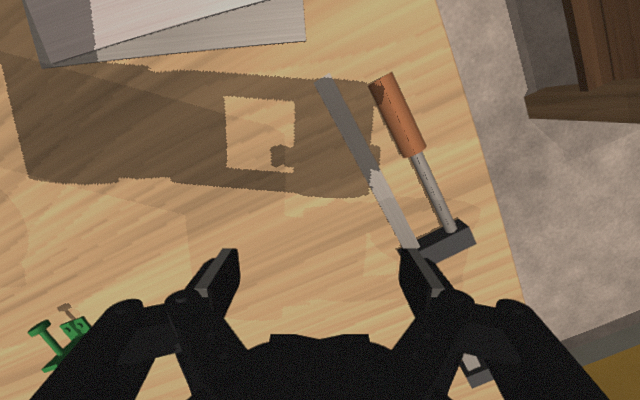

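The scene view shows the dark bracket near (270,243), with the tote at (315,227) and its handle at (345,197). In the side view the bracket is near (350,247). I'll zoom in on both.

```bash
cat >> h.py <<'E'
from scipy.spatial.transform import Rotation as R
def load(fn): return dict(np.load('pics/'+fn+'.npz'))
def c2w(d):
    if 'cam_to_world' in d: return d['cam_to_world']
    q=d['q']; T=np.eye(4); T[:3,:3]=R.from_quat([q[1],q[2],q[3],q[0]]).as_matrix(); T[:3,3]=d['p']
    return T@d['hand_eye']
def ray(d,uv):
    K=d['mtx']; s=cv2.undistortPoints(np.array([[uv]],float),K,np.array([float(d['k1']),0,0,0]))[0,0]
    T=c2w(d); v=T[:3,:3]@np.array([s[0],-s[1],-1]); return T[:3,3],v/np.linalg.norm(v)
def onz(d,uv,z):
    o,v=ray(d,uv); return o+v*(z-o[2])/v[2]
def tri(*obs):
    A=np.zeros((3,3));b=np.zeros(3);rs=[ray(d,uv) for d,uv in obs]
    for o,v in rs: P=np.eye(3)-np.outer(v,v);A+=P;b+=P@o
    x=np.linalg.solve(A,b); return x,[round(1e3*float(np.linalg.norm((np.eye(3)-np.outer(v,v))@(x-o))),1) for o,v in rs]
def proj(d,X):
    T=np.linalg.inv(c2w(d)); c=T[:3,:3]@np.array(X)+T[:3,3]; s=np.array([c[0]/-c[2],-c[1]/-c[2]]); s=s*(1+float(d['k1'])*(s@s))
    return d['mtx'][:2,:2]@s+d['mtx'][:2,2]
def crop(fn,x0,y0,x1,y1,k,out):
    im=cv2.imread('pics/'+fn+'.png')[y0:y1,x0:x1]; cv2.imwrite('pics/'+out+'.png',cv2.resize(im,None,fx=k,fy=k,interpolation=cv2.INTER_CUBIC))
E
python3 - <<'E'
from h import *
crop('scene0',245,175,375,275,6,'sc_c'); crop('side0',290,170,390,270,6,'si_c')
E
```

```text
(no output)
```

View pics/sc_c.png

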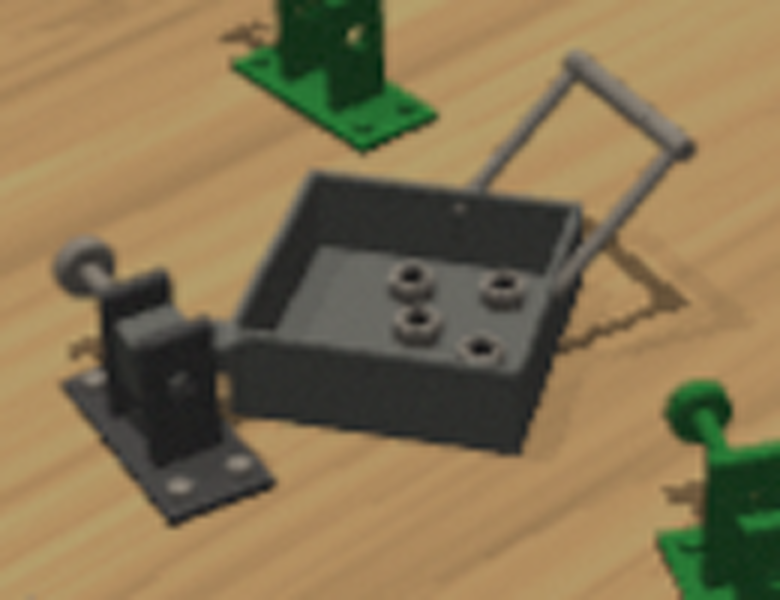

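View pics/si_c.png

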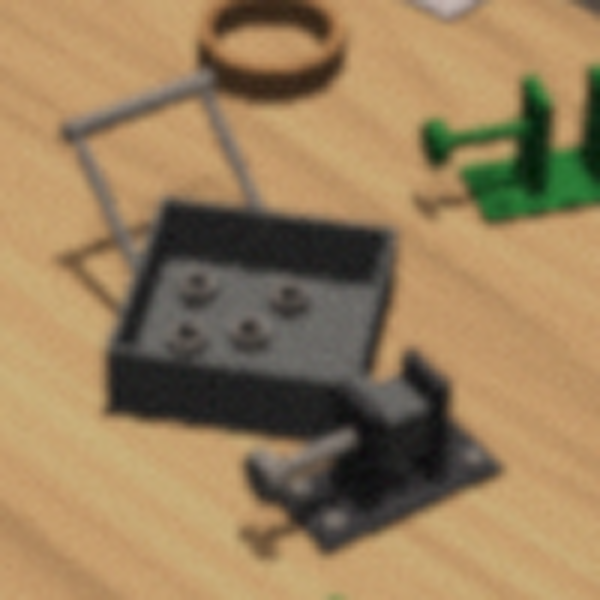

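Run:
```python
from h import *
s=load('scene0');d=load('side0')
S=lambda u,v:(s,(245+u/6,175+v/6)); D=lambda u,v:(d,(290+u/6,170+v/6))
for n,a,b in [('hA',S(578,62),D(72,132)),('hB',S(686,148),D(207,82)),('head',S(82,265),D(263,475))]:
    x,e=tri(a,b); print(n,x.round(4),e, onz(*a,.045 if n=='head' else .09).round(4),onz(*b,.045 if n=='head' else .09).round(4))
# foot corners z=.006
for p in [(65,385),(175,525),(272,485)]: print('footS',onz(*S(*p),.003).round(4))
for p in [(325,550),(500,465)]: print('footD',onz(*D(*p),.003).round(4))
for p in [(312,175),(580,207),(238,332),(520,372)]: print('rimS',onz(*S(*p),.045).round(4))
for p in [(168,203),(397,230),(112,350)]: print('rimD',onz(*D(*p),.045).round(4))
```

```text
hA [0.5565 0.094  0.0883] [0.6, 0.6] [0.5581 0.0928 0.09  ] [0.5546 0.0915 0.09  ]
hB [0.6404 0.0762 0.0876] [0.9, 0.9] [0.6422 0.0749 0.09  ] [0.6374 0.0726 0.09  ]
head [ 0.4719 -0.1304  0.0443] [0.8, 0.8] [ 0.4733 -0.1319  0.045 ] [ 0.4717 -0.1299  0.045 ]
footS [ 0.4912 -0.1594  0.003 ]
footS [ 0.5988 -0.1831  0.003 ]
footS [ 0.6072 -0.1381  0.003 ]
footD [ 0.487  -0.1583  0.003 ]
footD [ 0.5938 -0.1802  0.003 ]
rimS [ 0.4904 -0.0127  0.045 ]
rimS [0.5957 0.0566 0.045 ]
rimS [ 0.5598 -0.1141  0.045 ]
rimS [ 0.6638 -0.0479  0.045 ]
rimD [0.5878 0.0528 0.045 ]
rimD [ 0.658 -0.05   0.045]
rimD [ 0.4834 -0.0124  0.045 ]
```

```bash
cat >> h.py <<'E'
a=np.deg2rad(-12.2); X=np.array([np.cos(a),np.sin(a),0]); Y=np.array([-X[1],X[0],0]); Z=np.array([0,0,1.])
H=np.array([.5483,-.1466,.045])
def quat(tx,tz):
    tx=np.array(tx);tz=np.array(tz); M=np.column_stack([tx,np.cross(tz,tx),tz]); q=R.from_matrix(M).as_quat(); return [q[3],q[0],q[1],q[2]]
QD=quat(-X,-Z); QU=quat(X,-Z)
E
python3 - <<'E'
from h import *
for q in (QD,QU):
  for p in [H-.12*X+[0,0,.155], H-.12*X+[0,0,-.012],H-.045*X+[0,0,-.012],H+.237*Y+[0,0,.15],H+.237*Y+[0,0,.026],H+.1526*Y+[0,0,.168]]:
    r=solve_ik(p,q); print(p.round(3),None if r is None else np.round(r,2))
E
```

```text
[ 0.431 -0.121  0.2  ] [-0.34  0.24  2.08 -0.    0.83 -1.7 ]
[ 0.431 -0.121  0.033] [-0.34  0.54  2.21 -0.    0.39 -1.7 ]
[ 0.504 -0.137  0.033] [-0.32  0.6   2.04 -0.    0.5  -1.68]
[0.598 0.085 0.195] [ 0.09  0.45  1.74 -0.    0.94 -1.27]
[0.598 0.085 0.071] [ 0.09  0.61  1.83 -0.    0.69 -1.27]
[0.581 0.003 0.213] [-0.05  0.4   1.78 -0.    0.96 -1.41]
[ 0.431 -0.121  0.2  ] [-0.34  0.24  2.08 -0.    0.83  1.44]
[ 0.431 -0.121  0.033] [-0.34  0.54  2.21 -0.    0.39  1.44]
[ 0.504 -0.137  0.033] [-0.32  0.6   2.04 -0.    0.5   1.46]
[0.598 0.085 0.195] [ 0.09  0.45  1.74 -0.    0.94  1.87]
[0.598 0.085 0.071] [ 0.09  0.61  1.83 -0.    0.69  1.87]
[0.581 0.003 0.213] [-0.05  0.4   1.78 -0.    0.96  1.74]
```

All of these poses are reachable. I'll hover behind the pin head, shut the fingers and look.

Run:
```python
from h import *
reach(H-.12*X+[0,0,.155],QD); clamp(20)
snap('wrist','w1'); print(get_t(),get_tcp_pos(),get_force())
d=load('w1')
for p in [H-.084*X,H,H+.237*Y+[0,0,.045]]: print(proj(d,p).round(1))
```

```text
3.5333 [ 0.431011   -0.12124056  0.20000987] [-0.190096   -0.05481876  1.15226706]
[319.  215.6]
[319.  278.6]
[531. 300.]
```

View pics/w1.png

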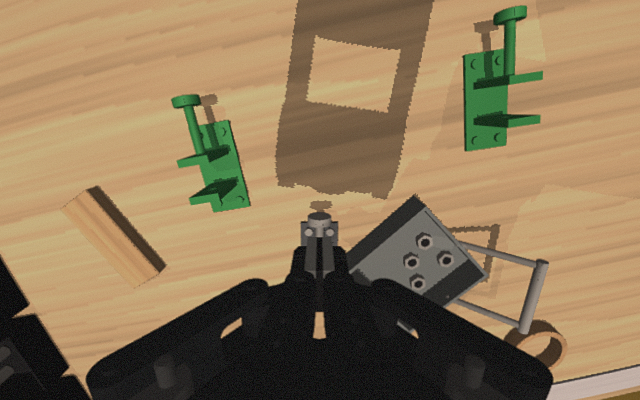

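The head is at (319,216) and was predicted at (319,215.6). The handle centre is at (533,297) and was predicted at (531,300). Both agree, so I'll descend and push.

Run:
```python
from h import *
d=load('w1'); A=onz(d,(543,264),.09);B=onz(d,(523,330),.09); print(A.round(4),B.round(4),((A+B)/2).round(4),(H+.237*Y).round(4))
print(movel(H-.12*X+[0,0,-.012],rate=.12,until_force=15),get_tcp_pos())
f0=np.array(get_force())
hit=movel(H-.085*X+[0,0,-.012],rate=.03,until_force=2.5)
p=np.array(get_tcp_pos()); print('contact',hit,((p-H)@X).round(4),np.array(get_force())-f0,get_t())
snap('side','s2'); crop('s2',270,170,390,270,6,'s2c')
```

```text
[0.5542 0.0965 0.09  ] [0.6396 0.0772 0.09  ] [0.5969 0.0868 0.09  ] [0.5984 0.085  0.045 ]
False [ 0.4313722  -0.12139169  0.03347637]
contact True -0.093 [ 1.16581183 -0.83320961  1.04467949] 5.925
```

View pics/s2c.png

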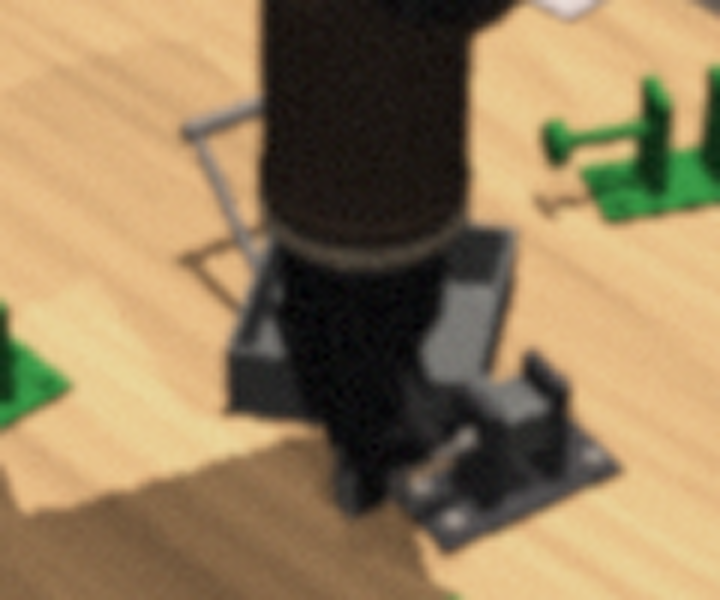

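Run:
```python
from h import *
print(get_force())
for t in [-.085,-.07,-.055]:
    hit=movel(H+t*X+[0,0,-.012],rate=.03,until_force=20); p=np.array(get_tcp_pos()); print(t,hit,((p-H)@X).round(4),np.array(get_force()).round(1),get_t())
    if hit: break
```

```text
[ 0.51872167 -0.07844234 -0.37418145]
-0.085 False -0.0848 [-1.3  1.2 -1.3] 6.4167
-0.07 False -0.0693 [-0.1 -1.  -0.4] 7.0667
-0.055 False -0.0545 [-0.4  0.5  1. ] 7.7167
```

Run:
```python
from h import *
snap('side','s3'); crop('s3',290,170,390,270,6,'s3c');snap('scene','sc3'); crop('sc3',235,185,335,275,6,'sc3c')
print([np.array(get_force()).round(2) for _ in range(3)])
```

```text
[array([-0.51,  0.41,  0.61]), array([-0.51,  0.41,  0.61]), array([-0.51,  0.41,  0.61])]
```

View pics/s3c.png

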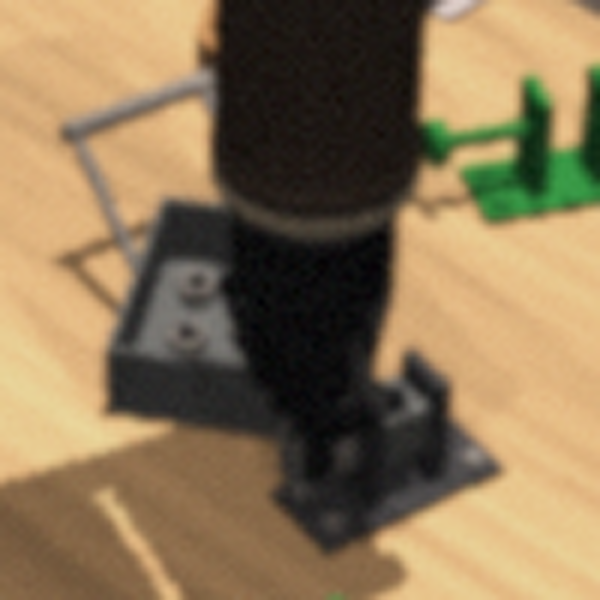

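View pics/sc3c.png

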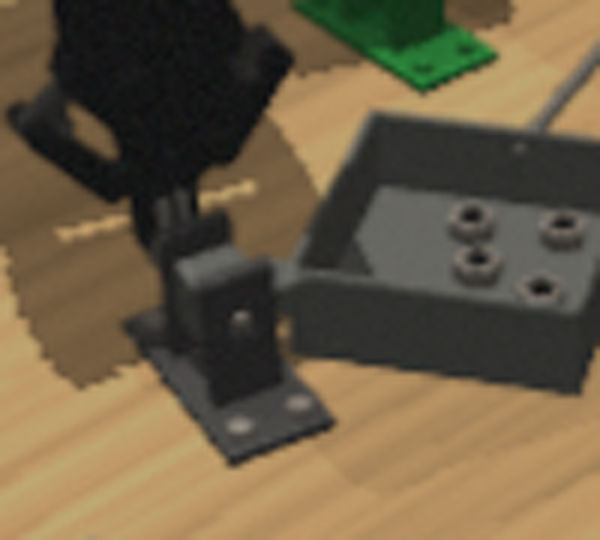

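The pin tip now shows in the far ear's hole, at crop position (240,318), so the pin is moving. I'll push on until it stops.

Run:
```python
from h import *
hit=movel(H-.030*X+[0,0,-.012],rate=.02,until_force=25); p=np.array(get_tcp_pos()); print(hit,((p-H)@X).round(4),np.array(get_force()).round(1),get_t())
dwell(.1);print(np.array(get_force()).round(1),((np.array(get_tcp_pos())-H)@X).round(4))
movel(H-.075*X+[0,0,-.012],rate=.1); movel(H-.075*X+[0,0,.155],rate=.2)
snap('side','s4'); crop('s4',290,170,390,270,6,'s4c');snap('scene','sc4'); crop('sc4',235,185,335,275,6,'sc4c'); snap('wrist','w4'); print(get_t())
crop('w4',200,120,440,300,3,'w4c')
```

```text
True -0.0481 [ 0.5 -0.4 -0.2] 8.4667
[ 0.7 -0.3  0.1] -0.0482
10.1083
```

View pics/s4c.png

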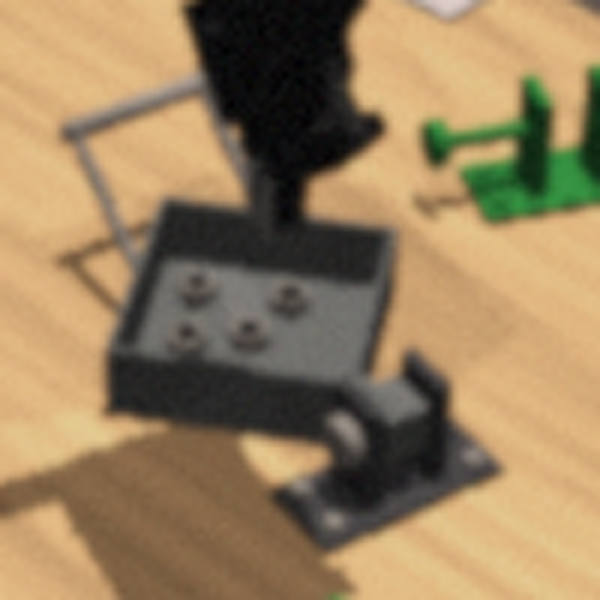

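View pics/sc4c.png

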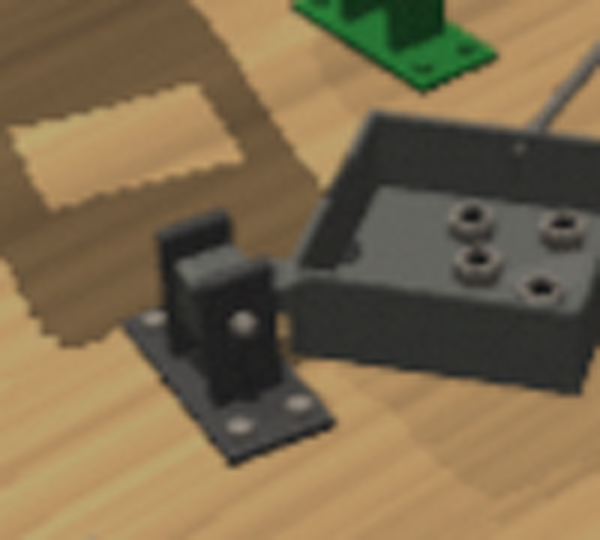

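View pics/w4c.png

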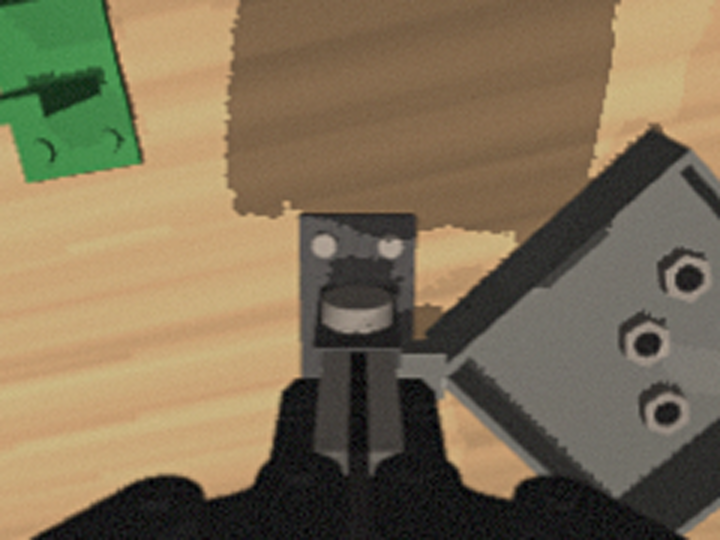

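Run:
```python
from h import *
for n,(x0,y0,k) in {'w4':(200,120,3),'s4':(290,170,6),'sc4':(235,185,6)}.items():
    d=load(n); f=lambda P:((proj(d,P)-[x0,y0])*k).round(1)
    for e in (0,.003,.006): print(n,e,'facec',f(H-(.034+e)*X),'top front',f(H-(.034+e)*X+.014*Z),'bot',f(H-(.034+e)*X-.014*Z),'tip',f(H+(.030-e)*X))
    print('foot corner',f(H-.055*X-.025*Y-.039*Z),f(H-.055*X+.025*Y-.039*Z),f(H+.055*X-.025*Y-.039*Z))
    print('ear1 top outer edge',f(H-.024*X-.016*Y+.025*Z),f(H-.024*X+.016*Y+.025*Z),'ear2',f(H+.024*X-.016*Y+.025*Z),f(H+.024*X+.016*Y+.025*Z))
```

```text
w4 0 facec [356.3 305.9] top front [356.3 320. ] bot [356.3 292.9] tip [356.3 452. ]
w4 0.003 facec [356.3 298.6] top front [356.3 312.4] bot [356.3 285.9] tip [356.3 445.5]
w4 0.006 facec [356.3 291.3] top front [356.3 304.8] bot [356.3 278.8] tip [356.3 439. ]
foot corner [297.1 225.2] [415.5 225.2] [302.2 454. ]
ear1 top outer edge [311.8 357.6] [400.8 357.6] ear2 [313.9 473.7] [398.7 473.6]
s4 0 facec [338.3 441. ] top front [339.3 420. ] bot [337.4 461.8] tip [443.2 393.3]
s4 0.003 facec [333.3 443.3] top front [334.2 422.2] bot [332.4 464.1] tip [438.4 395.5]
s4 0.006 facec [328.3 445.6] top front [329.2 424.5] bot [327.4 466.3] tip [433.5 397.7]
foot corner [329.9 544.5] [272.7 484.8] [507.9 460.2]
ear1 top outer edge [376.1 414.5] [338.  377.2] ear2 [455.7 378.3] [417.1 342.2]
sc4 0 facec [186.4 252.3] top front [183.7 225.9] bot [189.  278.3] tip [252.9 330. ]
sc4 0.003 facec [183.4 248.8] top front [180.7 222.4] bot [186.1 274.8] tip [249.7 326.2]
sc4 0.006 facec [180.4 245.3] top front [177.7 219. ] bot [183.1 271.3] tip [246.4 322.4]
foot corner [121.7 317.7] [224.  281.1] [232.3 456.6]
ear1 top outer edge [157.2 228.4] [225.7 204.8] ear2 [206.9 286.8] [276.9 261.8]
```

Run:
```python
from h import *
movel(H-.065*X+[0,0,.001],rate=.2)
f0=np.array(get_force())
t=-.056; hit=False
while t>-.07 and t<-.03 and not hit:
    hit=movel(H+t*X+[0,0,.001],rate=.03,until_force=35); p=np.array(get_tcp_pos())
    print(round(t,4),hit,((p-H)@X).round(4),((np.array(get_force())-f0)@X).round(1)); t+=.003
snap('side','s5'); snap('scene','sc5'); crop('sc5',255,205,315,265,10,'sc5c'); crop('s5',320,210,390,270,10,'s5c'); print(get_t())
```

```text
-0.056 False -0.0557 -0.2
-0.053 False -0.0528 -1.3
-0.05 False -0.0498 0.3
-0.047 False -0.0479 -4.8
-0.044 False -0.0477 -17.5
-0.041 False -0.0476 -29.9
-0.038 False -0.0475 -42.5
-0.035 False -0.0474 -53.5
-0.032 False -0.0472 -67.4
13.5833
```

View pics/sc5c.png

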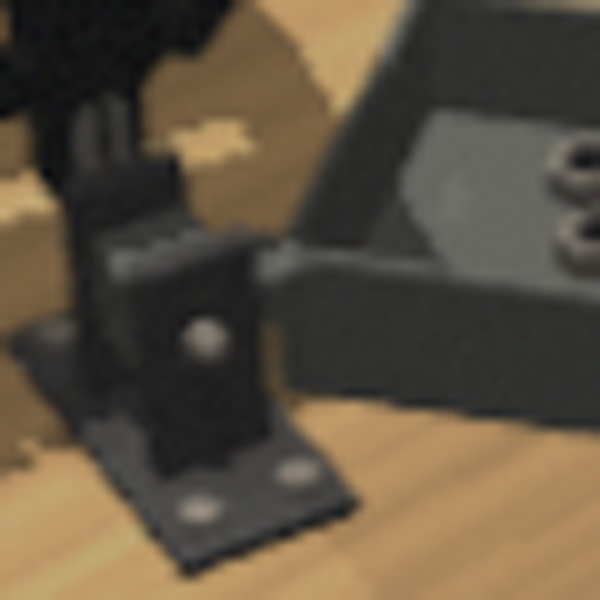

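View pics/s5c.png

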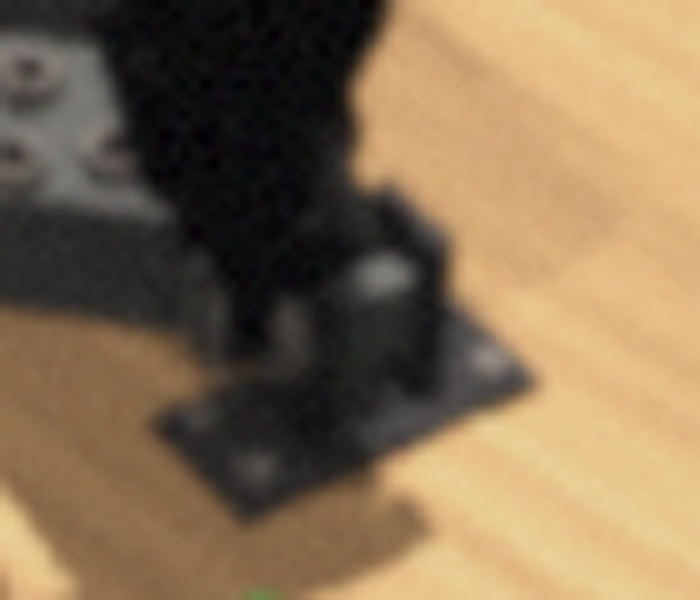

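The pin stops rigidly at the same place, moving less than 1 mm as the load rises to 67 N. Its tip protrudes from the far ear at crop position (205,338), so it is home. Next is the handle.

Run:
```python
from h import *
movel(H-.075*X+[0,0,.001],rate=.1); movel(H-.075*X+[0,0,.155],rate=.25); release()
hd=np.array([.598,.0855,.09])
movel(hd+[0,0,.13],rate=.25)
snap('wrist','w6'); print(get_t(), proj(load('w6'),hd))
```

```text
16.9167 [320.02771936 193.18700615]
```

View pics/w6.png

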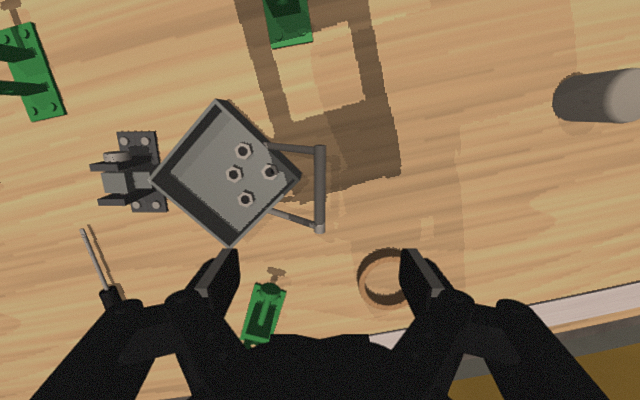

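The bar is vertical in the image, from (320,147) to (320,232), and lined up between the jaws. The pin head sits against the ear at (117,155). I'll descend and grip.

Run:
```python
from h import *
d=load('w6'); hd=(onz(d,(320,147),.09)+onz(d,(320,232),.09))/2; print(hd.round(4), ((hd-H)@X).round(4),((hd-H)@Y).round(4))
g=hd-[0,0,pinch_z]
print(movel(g,rate=.12,until_force=12)); f0=np.array(get_force())
clamp(40); print('grip',get_grip_width(),np.array(get_force())-f0,get_tcp_pos(),get_t())
snap('scene','sc7'); crop('sc7',245,155,375,275,6,'sc7c')
```

```text
[0.5962 0.0859 0.09  ] -0.0023 0.2373
False
grip 0.12386198556985518 [ 0.05770654 -1.24858552  4.52584654] [0.59625904 0.08578901 0.07144707] 18.9833
```

View pics/sc7c.png

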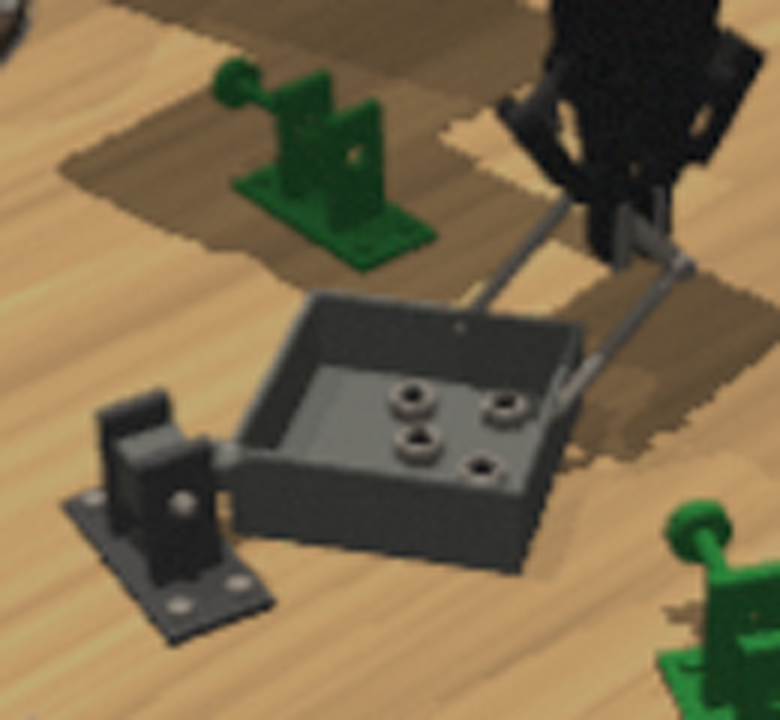

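Run:
```python
from h import *
g=np.array(get_tcp_pos()); h0=g-.237*Y-.045*Z; f0=np.array(get_force())
for th in range(4,41,4):
    c,s=np.cos(np.deg2rad(th)),np.sin(np.deg2rad(th))
    p=h0+(237e-3*c-45e-3*s)*Y+(237e-3*s+45e-3*c)*Z
    hit=movel(p,rate=.06,until_force=30); f=np.array(get_force())-f0
    print(th,hit,'fX %.1f fY %.1f fZ %.1f'%(f@X,f@Y,f[2]),(np.array(get_tcp_pos())-p).round(4),round(get_t(),2))
    if hit or np.linalg.norm(f)>35: break
snap('scene','sc8'); crop('sc8',245,125,375,275,5,'sc8c');snap('side','s8'); crop('s8',280,140,400,260,5,'s8c'); print(get_grip_width())
```

```text
4 False fX -0.8 fY 1.8 fZ -7.6 [ 0.0002 -0.      0.0004] 19.47
8 False fX 0.8 fY 2.7 fZ -7.9 [ 0.0003 -0.0001  0.0004] 19.9
12 False fX 0.6 fY 1.7 fZ -8.5 [ 0.0002 -0.0001  0.0004] 20.33
16 False fX 0.1 fY 0.8 fZ -8.0 [ 0.0003 -0.0002  0.0005] 20.77
20 False fX 0.8 fY 0.6 fZ -8.1 [ 0.0002 -0.0002  0.0004] 21.2
24 False fX 1.0 fY 1.0 fZ -7.8 [ 0.0002 -0.0002  0.0004] 21.63
28 False fX -0.2 fY 1.2 fZ -9.0 [ 0.0002 -0.0002  0.0004] 22.07
32 False fX 0.8 fY 1.9 fZ -7.2 [ 0.0002 -0.0002  0.0004] 22.5
36 False fX -0.1 fY 1.7 fZ -8.5 [ 0.0001 -0.0003  0.0003] 22.93
40 False fX 0.6 fY 4.7 fZ -5.1 [ 0.0002 -0.0003  0.0004] 23.37
0.12388447326938234
```

View pics/sc8c.png

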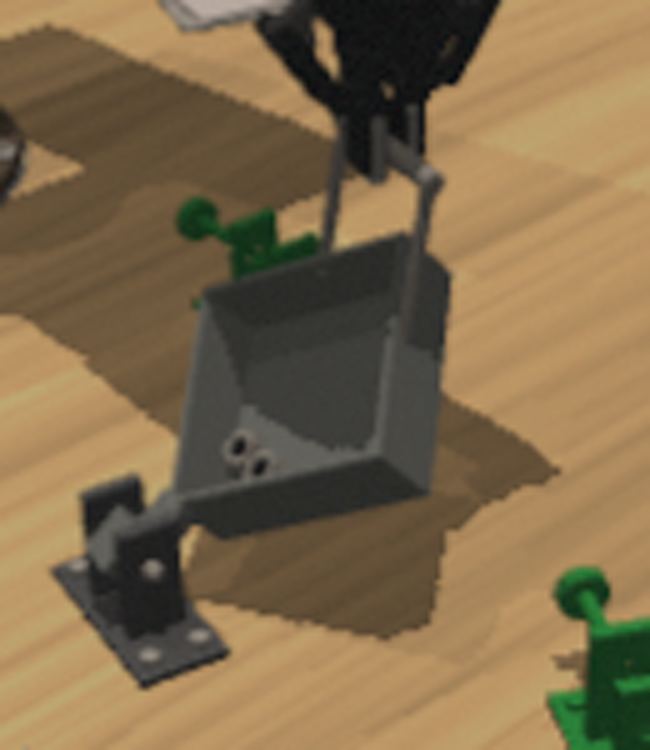

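View pics/s8c.png

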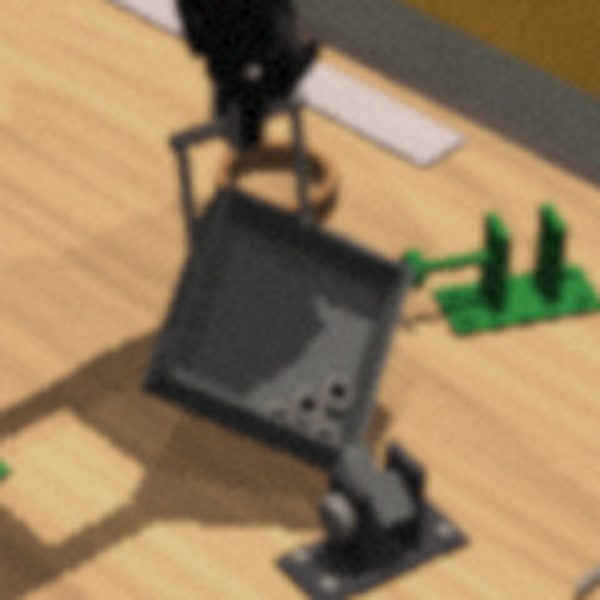

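Run:
```python
from h import *
dwell(1.); f=np.array(get_force()); print('f',(f@X).round(1),(f@Y).round(1),f[2].round(1),get_t())
snap('side','s9'); crop('s9',320,195,370,240,12,'s9c'); snap('scene','sc9'); crop('sc9',275,195,335,235,12,'sc9c'); snap('wrist','w9')
# predicted corner, in tipped frame
g=np.array(get_tcp_pos())+[0,0,pinch_z]; 
def tip(y,z,x=0,th=40):
    c,s=np.cos(np.deg2rad(th)),np.sin(np.deg2rad(th)); v=lambda y,z:(y*c-z*s)*Y+(y*s+z*c)*Z
    return g+v(y-.237,z-.045)+x*X
P=tip(.036,-.041); 
print('corner',(12*(proj(load('s9'),P)-[320,195])).round(),(12*(proj(load('sc9'),P)-[275,195])).round(),proj(load('w9'),P).round())
```

```text
f 1.0 4.2 1.2 24.4667
corner [295. 436.] [187. 409.] [236. 182.]
```

View pics/s9c.png

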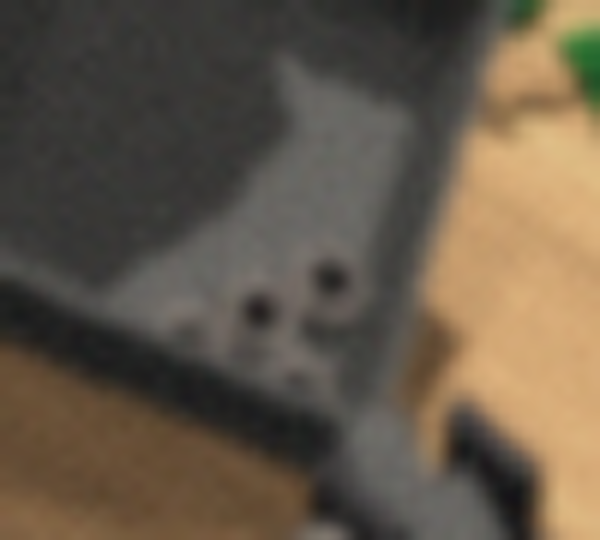

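View pics/sc9c.png

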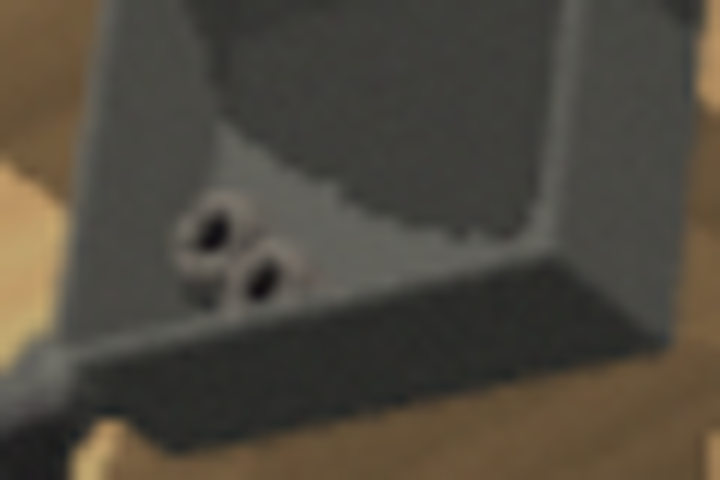

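View pics/w9.png

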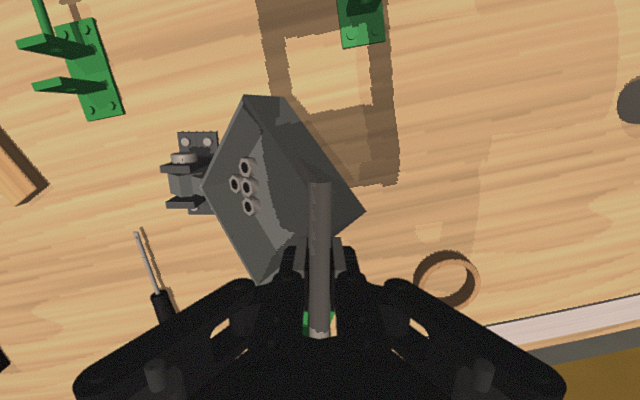

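Run:
```python
from h import *
d=load('w9'); g=np.array(d['p'])+[0,0,pinch_z]; c,s=np.cos(np.deg2rad(40)),np.sin(np.deg2rad(40))
ty=c*Y+s*Z; tz=-s*Y+c*Z; hg=g-.237*ty-.045*tz
C=hg+.036*ty-.041*tz; top=C+.010*tz
for uv in [(245,166),(235,184),(247,187),(249,207)]:
    o,v=ray(d,uv); x=o+v*((top-o)@tz)/(v@tz); print(((x-C)@X*1e3).round(1),((x-C)@ty*1e3).round(1))
# tilt: bar vs rim corners
for n in [(.122,0,0,'rim hinge-ish'),]: pass
for nm,P in [('rim -y',hg+.030*ty),('rim +y',hg+.214*ty),('rim -x',hg+.122*ty-.092*X),('rim +x',hg+.122*ty+.092*X)]:
    print(nm,proj(d,P).round(),proj(load('s9'),P).round(),proj(load('sc9'),P).round())
crop('w9',160,80,380,300,3,'w9c')
im=cv2.imread('pics/s9.png');cv2.imwrite('pics/s9d.png',cv2.resize(im[150:270,270:410],None,fx=5,fy=5))
```

```text
-24.7 35.0
-1.5 13.1
-1.8 35.7
20.9 36.5
rim -y [201. 188.] [351. 230.] [279. 224.]
rim +y [335. 232.] [325. 175.] [326. 169.]
rim -x [245.  95.] [312. 213.] [286. 181.]
rim +x [259. 293.] [363. 192.] [321. 214.]
```

View pics/w9c.png

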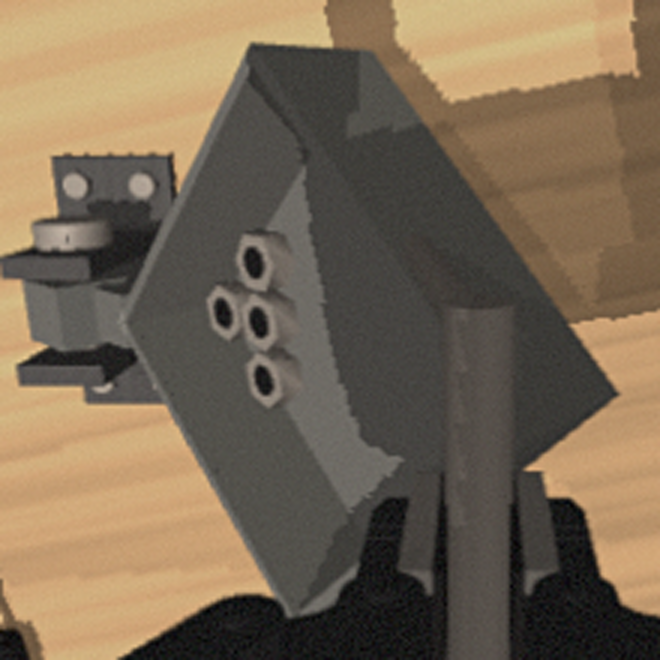

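View pics/s9d.png

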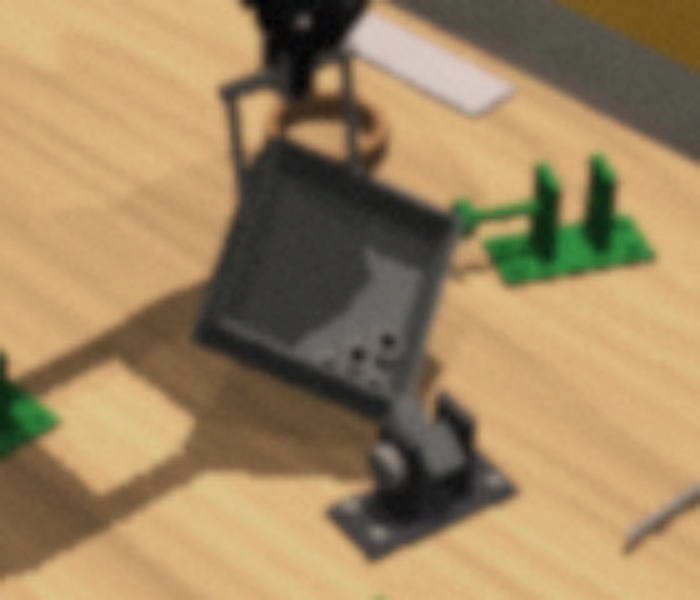

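The nuts are packed in the hinge corner, one at 13 mm from it and three at 35 mm. The rim corners match a 40° tip to within a few pixels, and the head is against the ear. I'm handing in.

Run:
```python
from h import *
print(get_grip_width(),get_force(),get_t()); job_done(); print(get_t())
```

```text
0.12159600512916825 [1.47244022 5.82173713 2.205759  ] 24.6167
the job is handed in; nothing more can be done
the job is handed in; nothing more can be done
```

I pushed the pin home with the shut fingertips while the tote lay flat. I then gripped the handle, tipped the tote 40° about the pin and handed the job in still holding it, at 24.6 s of the 54 s allowed.

**Pin:** It stopped rigidly at the same place on two pushes. Afterwards the head sat against the ear and the tip showed beyond the far ear. The pictures could not resolve the last few millimetres of seating, so "fully home" rests mainly on that hard stop.

**Tipping:** The visible rim corners agree with a 40° tip to within about 10 pixels. The largest difference is at the +x corner, which the gripper partly hides.

**Nuts:** All four have settled in the hinge corner, one about 13 mm from it and the other three in a row 35 mm from it.

**Forces:**
- **Second pin push:** the force rose to about 67 N, more than I intended, because the stop threshold restarted with each short step. It was the fingers that pressed, not the gripper's body, and it stayed below the 120 N wrist limit.
- **At hand-in:** the handle load was about 6 N.

The green look-alikes and the bystanders that I could see showed no sign of being moved, though I did not measure their positions.

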